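Load an engraved plate into the die holder and pin its retaining bar

ROBOT

A 7-joint arm with a two-finger parallel gripper is mounted at the origin on the work surface. World frame = base frame: x ahead of the robot, y to its left, z up, the work surface at z = 0. Lengths are in m, angles in degrees, forces in N, time in s.
With the tool pointing down it reaches from about 0.425 to 0.875 m from the base axis. Payload 8.4 kg.
Tool frame: the origin (TCP) lies on the centre line of the jaws, within the pads' length; the fingertips stand 19 mm ahead of it and the grasp point (between the pads) is the TCP; z points along the fingers, y is the direction in which the jaws open and shut (so a half turn about z gives the same grasp; the last joint's range is limited). The gripper opens to 87 mm and grips with 3 to 60 N. Pads are 19 mm wide; open, the fingers measure 117 mm over their backs; the gripper's body (75 mm by 190 mm) begins 51 mm behind the grasp point.
Start: joints at [-73.006, 19.091, 2.286, 83.961, -0.768, 76.965, -3.352], TCP at [0.251, 0.6, 0.242] pointing down, gripper open.
Joint ranges: [-147.57, 147.57], [-21.85, 119.76], [-74.77, 79.35], [14.55, 137.4], [-85.83, 265.84], [4.83, 119.75], [-152.11, 152.11]. Speed limits (degrees/s): [127.2, 127.2, 159.86, 159.86, 180, 180, 180].

INTERFACE

Orientations are given as a 3x3 rotation matrix whose columns are the frame's x, y, z axes.
In Python, from plant import bot, optics gives the robot as it stands. The module is installed in compiled form; this text tells all that it offers.
- The arm moves only by the shell command python3 -m jog 'ROWS' [OPENING]. ROWS is JSON, a list of rows, each a list of 4 numbers: the shift along the world's x, y, z in mm, then the turn about the world's z in degrees. In form: [[tx, ty, tz, roll], ...]. A call has 1 to 20 rows; each row is the pose to reach, as a shift and turn from the pose measured when the call began; what a row does not reach only later rows make up. A row lasts 1/12 s, in which the tool goes at most 41.7 mm and 7.16 degrees, less where a joint would pass 70% of its speed; a pose out of reach is approached as far as the arm can. A call with a gripper value outside its range is refused whole. OPENING is the finger opening in mm, from 0 to 87, set as the call begins (- or left out, the last holds). The fingers move at their own pace and stop on an object; the grip force is fixed at half the most. Time passes only in rows, so rows that repeat a pose let the fingers close. It gives the time, the measured TCP pose, the force and the opening at its end, in the units of the state.
- bot.get_obs(): the state, without advancing time (a new reading comes with each control period).
- optics.get_image(name): name is "scene" or "top" or "wrist"; returns the picture (400x640x3 uint8, red, green, blue); there is no depth.
- optics.get_calibration(name): a dict with "vfov" (degrees; the focal length in pixels is half the picture's height over the tangent of half this angle, whatever the lens; pixels are square), "cx", "cy" (the principal point, pixels), "rvec" (rotation vector, rad) and "tvec" (3), from world to camera coordinates, as OpenCV has them. Camera axes: x right, y down, z forward; pixel columns grow to the right and rows downward; lengths in m; the calibration is good to about 2 mm. A picture is of the moment at which its call begins: read the wrist's pose just before it. get_calibration takes no time and is no camera call; for the wrist camera it gives the pose at the moment of the call.
- bot.close_job(): hands the job in, once; it reports no verdict.
The state is a dict: "time_s": time; "joint_positions": joint angles; "joint_vel": joint speeds; "joint_efforts": joint torques, N m; "tcp_pos": TCP position; "eef_rot": TCP orientation; "ft_force": force on the tool from outside, world axes, zero at the start; "wrist_torque": the same for the moment, N m; "gripper_width": finger opening in m.
Only numpy, scipy, OpenCV 4.12 (cv2) and the standard library are available. Lean on these libraries where they do the work, as an engineer would, in place of code of your own. Each camera call takes 0.05 s, during which the arm holds its last target.

TASK

Slide the oblong engraved plate into the slot of the steel die holder until it is fully home against the stop, without forcing it. Then swing the holder's retaining bar across the mouth of the slot until its hole lines up with the hole in the holder, and push the long-headed pin from the wooden block down through both holes until its head sits on the bar. Leave the square plate, the thumbscrew, the hammer and the glue jar where they are.

Things in the scene. Friction and masses are not known exactly. Their poses are not given: they have to be found in the camera images.
- plate_center (a point): Oblong engraved aluminium plate lying flat on the bench, 100 mm long (its x), 54 mm wide (its y), 12 mm thick (its z, up), about 0.18 kg. Point: its centre, half-way up (6 mm above its underside). Both ends are alike. It can be gripped from above across its 54 mm width; there is no handle.
- slot_mouth (a point): Die holder's slot, open at this end: 56 mm wide (1 mm play each side of the plate), 100 mm deep, floor 20 mm above the bench, 13.5 mm high under its side lips; sharp mouth, no lead-in. Point: in the mouth on the centre line, 6 mm above the floor (height of the plate's centre). x: sliding-in direction, z up. Before the mouth a bare shelf, level with the slot floor, runs out for 50 mm.
- slot_home (a point): Where the plate's centre is when the plate is fully home, front end against the rigid stop: 50 mm past the mouth along x, on the centre line, 6 mm above the slot floor. The plate's rear edge is then level with the mouth. x: sliding-in direction; z up.
- bar (a joint): Angle of the retaining bar about its upright pivot (rad). 0: square across the mouth, along the holder's y, its hole over the holder's hole. Grows as the bar swings open (counter-clockwise from above); starts open. No stop at 0: it can go to -0.3 (with the plate home it meets its rear edge 1.5 mm past 0). Stays where left; turning takes about 1 N at the knob.
- bar_pivot (a point): Pivot of the retaining bar on the holder, 10 mm before the mouth, 66 mm to the right (-y) of the slot's centre line. The bar is 17 mm wide, 142 mm long (130 mm beyond the pivot), 12 mm thick, 22 to 34 mm above the bench. Axes: the holder's. Point at the bar's mid-thickness.
- bar_knob (a point): Black round knob standing up from the bar, 13 mm across, 32 mm tall (34 to 66 mm above the bench), 70 mm from the pivot. Point: on its axis, 50 mm above the bench. y of this point runs along the bar away from the pivot.
- bar_hole (a point): 10 mm through hole in the bar, 112 mm from the pivot. Point: centre of its upper mouth, 34 mm above the bench.
- holder_hole (a point): 10 mm through hole in the holder's base, 10 mm before the mouth and 46 mm to the left (+y) of the slot's centre line. Point: centre of its mouth on the base's top, 20 mm above the bench. Axes: those of the holder. The hole is 20 mm deep, down to the bench.
- pin_head (a point): Steel pin upright in a hole of a wooden block (34 mm high; the other hole, 60 mm off along this point's x, holds the thumbscrew). Head 16 mm across, 22 mm tall, resting on the block; shank 8 mm across, 30 mm long, its last 6 mm tapering to 3.6 mm. Point: head's centre, 41 mm above the tip. 0.04 kg.
- pin_tip (a point): Lower tip of the same pin, on its axis. z runs up to the head. With the pin fully through bar and holder the tip is 16 mm below the top of the holder's base.
- square_plate_center (a point): Not used: square engraved plate, 72 x 72 x 12 mm, lying on the bench; too wide for the slot. Its centre.
- thumbscrew_head (a point): Not used: short thumbscrew with a flat disc head 30 mm across and 8 mm thick, standing in the wooden block. Centre of its head.
- hammer_mid (a point): Bystander: hammer with wooden handle, 260 mm long, lying at the far side. Its middle.
- glue_jar_mid (a point): Bystander: small glue jar, 64 mm across, 85 mm tall, standing. Its centre.
- holder: Die holder, a low steel fixture fixed to the bench: base 165 x 146 mm, 20 mm high. Guides 28 to 45 mm either side of the slot's centre line, tops 38.5 mm up: fingers on the plate's sides cannot enter. Lips cover 8 mm of each side of the slot. Pressing the plate on it with over 80 N is forcing. Origin: on the bench, on the centre line, 45 mm past the mouth; x sliding-in, y left, z up.
- plate: the oblong plate itself: origin at the centre of its underside, 6 mm below its centre; axes as above.
- pin: the pin itself: origin at its tip; axes as above.

How it is judged (in metres and radians):
On the way, in this order (a step that is already met when the one before it is completed fails the run):
1. the oblong plate is fully home in the slot (x of plate_center in the frame of slot_home between -0.0025 and 0.0025 m and y of plate_center in the frame of slot_home between -0.002 and 0.002 m and z of plate_center in the frame of slot_home between -0.002 and 0.002 m and angle between the x axis of plate_center and the x axis of slot_home, either way round below 0.05 rad), for 0.2 s.
2. the bar is across the mouth and the pin is through both holes (z of pin_tip in the frame of holder_hole below -0.013 m and horizontal distance between pin_tip and holder_hole below 0.003 m and angle between pin_tip's own z axis and vertical below 0.12 rad and value of joint bar between -0.04 and 0.04 rad), for 0.2 s.
At the end, for the whole second after the job is handed in: Plate home in the slot (centre within 2.5 mm along, 2 mm across and in height, square within 0.05 rad); bar within 0.04 rad of square across the mouth; pin upright (0.12 rad) through both holes, tip within 3 mm of the hole axis and 13 mm or more below the base top; plate and pin at rest (all of step 1 and all of step 2 and linear speed of each of pin, plate below 0.02 m/s); the robot touches nothing.
It fails at once if the plate is forced against the holder with more than 80 N (contact force between plate and holder above 80 N).
It fails at once if the square plate is moved by more than 30 mm (distance of square_plate_center from where it was at the start of the episode above 0.03 m).
It fails at once if the thumbscrew is moved by more than 30 mm (distance of thumbscrew_head from where it was at the start of the episode above 0.03 m).
It fails at once if the hammer is moved by more than 30 mm (distance of hammer_mid from where it was at the start of the episode above 0.03 m).
It fails at once if the glue jar is moved by more than 30 mm (distance of glue_jar_mid from where it was at the start of the episode above 0.03 m).
It also fails if it takes over 72 s, if anything falls off the work surface, if the arm or the gripper's body presses on something with over 40 N, if the wrist force passes 120 N, or if a joint passes its speed limit or range.

## Working session

There is one attempt and no reset: what is moved stays moved. The work goes in short steps, Python scripts to look and compute and a shell command to move; the robot and the scene stay as the last step left them, time stands still between calls to the robot, and variables do not carry over. Pictures are saved under pics/ and viewed, and the job is handed in when it is done.

```bash
mkdir -p pics
cat > h.py <<'E'
import numpy as np, cv2
from plant import bot, optics
def cal(n):
    c=optics.get_calibration(n); f=200/np.tan(np.radians(c['vfov'])/2)
    R,_=cv2.Rodrigues(np.array(c['rvec'],float)); t=np.array(c['tvec'],float).ravel()
    K=np.array([[f,0,c['cx']],[0,f,c['cy']],[0,0,1]]); return K,R,t,c
def ray(C,uv,z):
    K,R,t,_=C; d=R.T@np.linalg.inv(K)@np.array([uv[0],uv[1],1.]); o=-R.T@t
    return o+d*(z-o[2])/d[2]
def proj(C,p):
    K,R,t,_=C; q=K@(R@np.array(p,float)+t); return q[:2]/q[2]
def snap(n,fn):
    C=cal(n); im=optics.get_image(n); cv2.imwrite('pics/'+fn,im[:,:,::-1]); return im,C
E
python3 - <<'E'
from h import *
for n in('scene','top','wrist'):
    im,C=snap(n,n+'0.png'); print(n,C[3], (-C[1].T@C[2]).round(3))
s=bot.get_obs(); print(s)
E
```

```text
scene {'vfov': 48.78565231358379, 'cx': 325.6353982959914, 'cy': 197.1314829387775, 'rvec': array([ 1.06192797,  2.67257836, -0.71559498]), 'tvec': array([ 0.48641206, -0.294416  ,  1.4055172 ])} [0.997 0.371 1.081]
top {'vfov': 42.31846997080562, 'cx': 329.60461889202094, 'cy': 194.96997758289322, 'rvec': array([ 2.06029737, -2.15268445,  0.22973151]), 'tvec': array([-0.05254192,  0.58785259,  1.173095  ])} [ 0.319 -0.072  1.272]
wrist {'vfov': 63.802603906651896, 'cx': 316.4824430355456, 'cy': 198.70573261616343, 'rvec': array([-2.39935528, -1.59852334, -0.24161162]), 'tvec': array([-0.64965027, -0.03615955,  0.39059712])} [0.176 0.63  0.384]
{'time_s': 0.15, 'joint_positions': array([-73.0064789 ,  19.12091063,   2.28426573,  83.99961775,
        -0.76663868,  76.96406518,  -3.35204751]), 'joint_vel': array([-0.01731381, -0.20110559, -0.00324618, -0.18072206, -0.10600567,
        0.02633308, -0.02654026]), 'joint_efforts': array([ 2.46986157e-03, -6.56843090e+01,  1.33713998e+00, -4.04110229e+01,
       -5.94683737e-02,  4.17333562e-02,  1.02409272e-04]), 'tcp_pos': array([0.25049276, 0.59943063, 0.24087928]), 'eef_rot': array([[-9.22687749e-01,  3.85547888e-01, -3.77705592e-04],
       [ 3.85548062e-01,  9.22687037e-01, -1.15047200e-03],
       [-9.50579962e-05, -1.20715008e-03, -9.99999267e-01]]), 'ft_force': array([ 0.18380787,  0.670799  , -0.33615091]), 'wrist_torque': array([ 0.02452544, -0.00858107, -0.00062698]), 'gripper_width': 0.08708508786882174}
```

View pics/scene0.png

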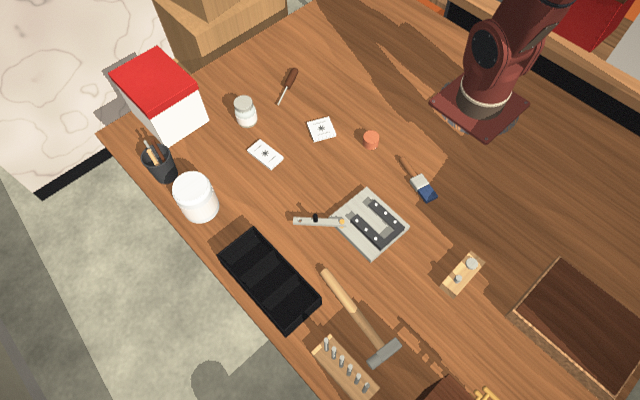

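View pics/top0.png

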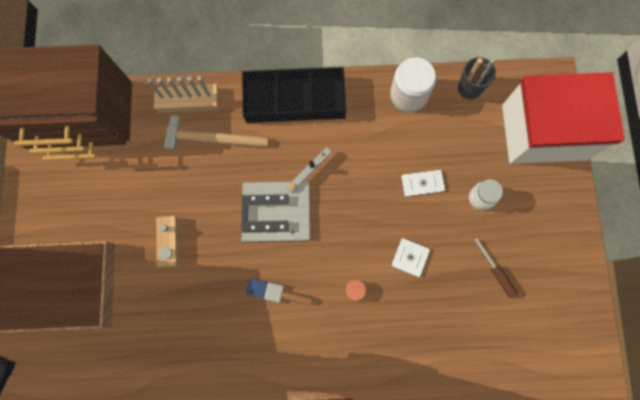

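View pics/wrist0.png

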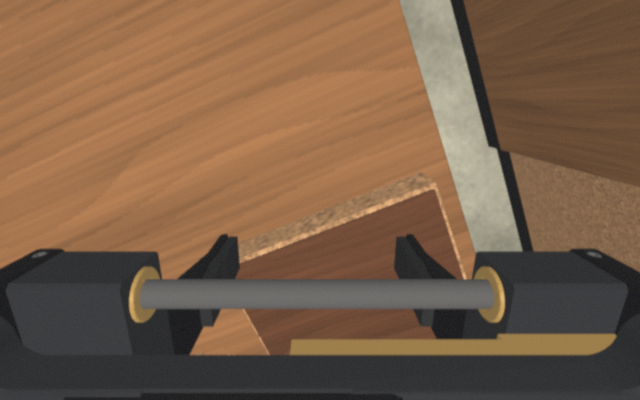

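The top view shows the oblong plate at about (423,183), the holder at (276,212) with its open bar at (310,170), and the pin block at (166,240). The mouth faces the plate.

Run:
```python
from h import *
C=cal('top')
for n,uv,z in [('plate',(423,183),.012),('sq',(411,257),.012),('hol c',(276,212),.02),('knob',(311,164),.066),('pivot',(293,187),.034),('tip',(328,152),.034),('pinblk a',(166,229),.05),('pinblk b',(166,253),.04),('jar',(488,188),.085),('hammer',(215,135),.02)]:
    p=ray(C,uv,z);print(n,p.round(3),np.hypot(p[0],p[1]).round(3))
im=cv2.imread('pics/top0.png')
cv2.imwrite('pics/topc.png',cv2.resize(im[130:280,140:340],None,fx=4,fy=4,interpolation=cv2.INTER_CUBIC))
im=cv2.imread('pics/scene0.png')
cv2.imwrite('pics/scc.png',cv2.resize(im[170:310,290:490],None,fx=4,fy=4,interpolation=cv2.INTER_CUBIC))
```

```text
plate [ 0.617 -0.314  0.012] 0.692
sq [ 0.433 -0.269  0.012] 0.51
hol c [0.558 0.055 0.02 ] 0.56
knob [ 0.663 -0.037  0.066] 0.664
pivot [0.616 0.011 0.034] 0.616
tip [ 0.702 -0.079  0.034] 0.706
pinblk a [0.522 0.316 0.05 ] 0.61
pinblk b [0.466 0.318 0.04 ] 0.564
jar [ 0.581 -0.452  0.085] 0.736
hammer [0.764 0.207 0.02 ] 0.791
```

View pics/topc.png

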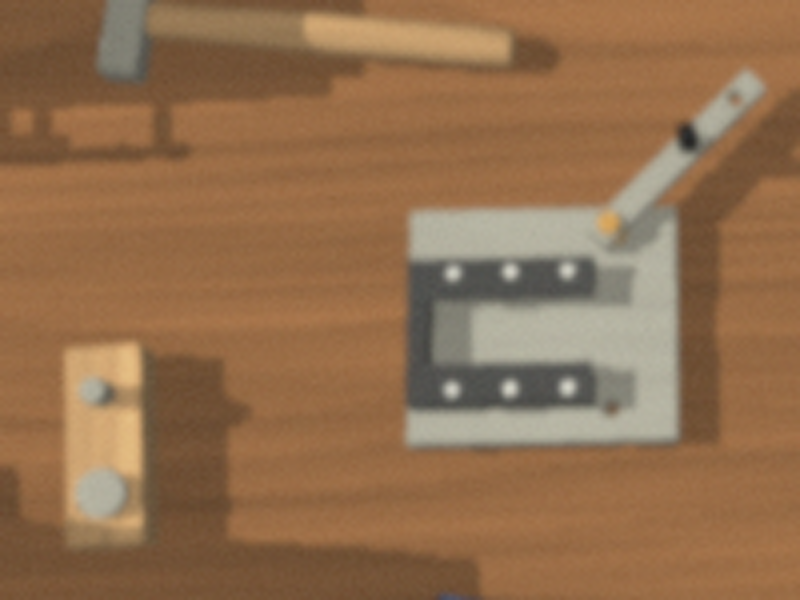

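View pics/scc.png

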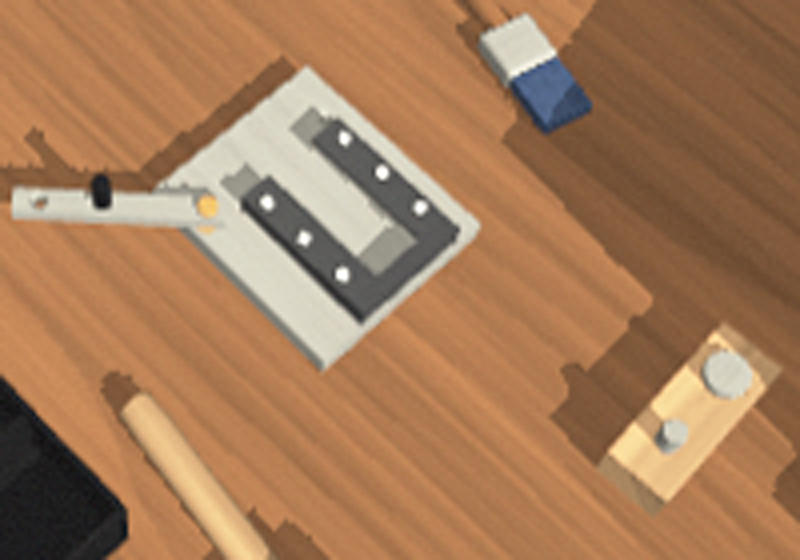

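```bash
python3 -m jog '[[270,-380,0,-67.3],[270,-380,0,-67.3],[270,-380,0,-67.3],[270,-380,0,-67.3],[270,-380,0,-67.3],[270,-380,0,-67.3],[270,-380,0,-67.3],[270,-380,0,-67.3],[270,-380,0,-67.3],[270,-380,0,-67.3],[270,-380,0,-67.3],[270,-380,0,-67.3],[270,-380,0,-67.3],[270,-380,0,-67.3],[270,-380,0,-67.3]]' 87
python3 - <<'E'
from h import *
im,C=snap('wrist','w1.png'); s=bot.get_obs(); print(s['joint_positions'].round(1)); print((-C[1].T@C[2]).round(4),C[1].round(4))
E
```

```text
time_s: 1.4
tcp_pos: [0.5197, 0.2207, 0.2406]
eef_rot: [[-0.002, 1.0, -0.002], [1.0, 0.002, 0.0], [0.0, -0.002, -1.0]]
ft_force: [-0.7, 0.4, 0.1]
gripper_width: 0.0866
[-49.7   9.4  25.1  97.2  -4.2  74.4 -23.6]
[0.5197 0.3012 0.3841] [[ 1.000e+00  2.600e-03 -2.000e-04]
 [ 2.600e-03 -9.564e-01  2.921e-01]
 [ 5.000e-04 -2.921e-01 -9.564e-01]]
```

View pics/w1.png

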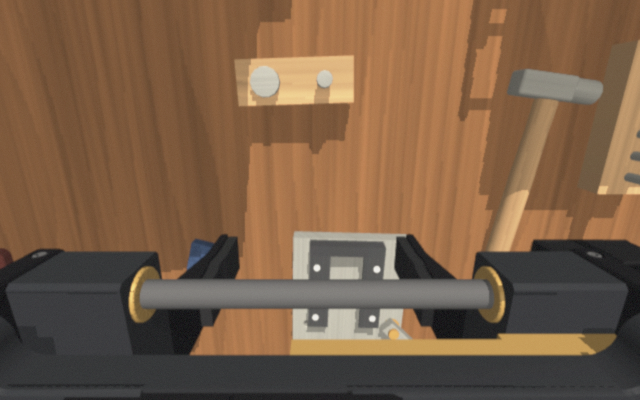

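The wrist camera shows the pin head at (324,79), the thumbscrew at (265,81), and the holder partly hidden behind the fingers. I'll go on to the holder.

```bash
python3 -m jog '[[50,-250,-60,0],[50,-250,-60,0],[50,-250,-60,0],[50,-250,-60,0],[50,-250,-60,0],[50,-250,-60,0],[50,-250,-60,0],[50,-250,-60,0],[50,-250,-60,0]]'
python3 - <<'E'
from h import *
im,C=snap('wrist','w2.png'); np.savez('w2.npz',K=C[0],R=C[1],t=C[2])
E
```

```text
time_s: 2.2
tcp_pos: [0.5695, -0.028, 0.1804]
eef_rot: [[-0.003, 1.0, -0.003], [1.0, 0.003, 0.0], [0.001, -0.003, -1.0]]
ft_force: [0.1, 0.7, -0.4]
gripper_width: 0.0869
```

View pics/w2.png

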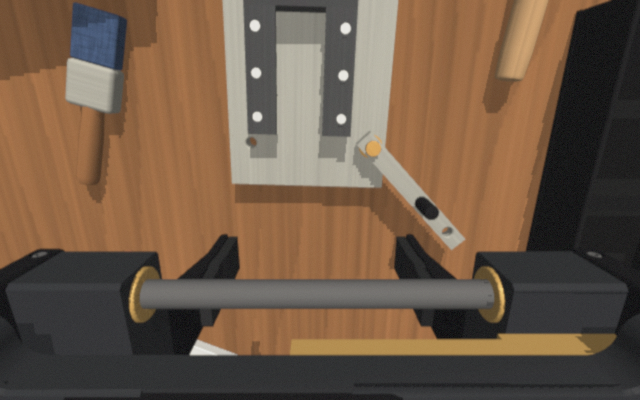

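The wrist view shows the holder slot with guide ends near row 136, the holder hole at (251,142), the bar pivot at (373,148), the knob at (427,208) and the bar hole at (448,231). I'll enlarge it to measure.

Run:
```python
import cv2
im=cv2.imread('pics/w2.png')
cv2.imwrite('pics/w2c.png',cv2.resize(im[0:200,215:415],None,fx=3,fy=3,interpolation=cv2.INTER_CUBIC))
```

```text
(no output)
```

View pics/w2c.png

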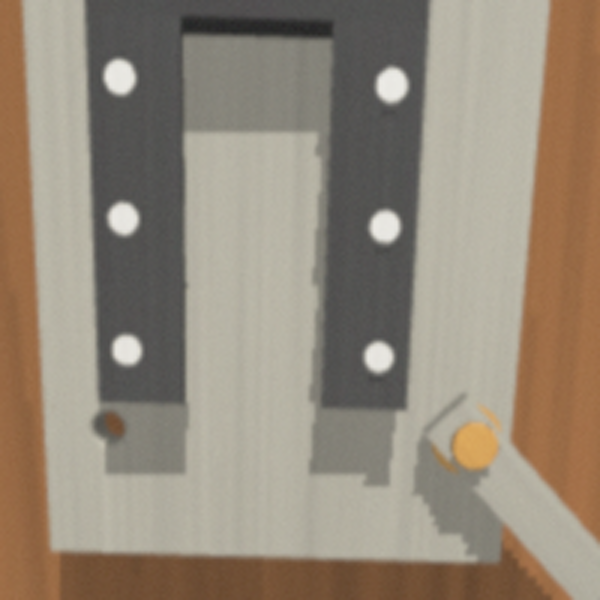

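```bash
cat > hold.py <<'E'
from h import *
im=cv2.imread('pics/w2.png').astype(int); d=np.load('w2.npz'); C=(d['K'],d['R'],d['t'],None)
g=im.mean(2); 
def cross(row,lo,hi,thr,up):  # subpixel crossing
    for x in range(lo,hi):
        a,b=g[row,x],g[row,x+1]
        if (a<thr<=b) if up else (a>thr>=b): return x+(thr-a)/(b-a)
LO,RI,LI,RO=[],[],[],[]
for r in range(20,130):
    for L,(lo,hi,up) in ((LO,(225,262,0)),(LI,(262,285,1)),(RI,(315,340,0)),(RO,(340,375,1))):
        x=cross(r,lo,hi,118,up)
        if L is RI: x=cross(r,lo,hi,100,up)
        if x is not None: L.append(ray(C,(x,r),.0385)[:2])
for n,L in (('LO',LO),('LI',LI),('RI',RI),('RO',RO)):
    L=np.array(L); p=np.polyfit(L[:,1],L[:,0],1); res=L[:,0]-np.polyval(p,L[:,1]); k=abs(res)<.002
    p=np.polyfit(L[k,1],L[k,0],1); print(n,len(L),k.sum(),'slope',p[0].round(4),'x@y=.05',np.polyval(p,.05).round(4),'rms',res[k].std().round(5))
# front ends of guides (z .0385) and base front (z .02)
for n,cols,z,lo,hi in (('Lend',range(252,274),.0385,125,145),('Rend',range(326,346),.0385,125,145)):
    P=[]
    for c in cols:
        for r in range(lo,hi):
            a,b=g[r,c],g[r+1,c]
            if a<95<=b: P.append(ray(C,(c,r+(95-a)/(b-a)),z)); break
    P=np.array(P); print(n,len(P),np.median(P,0).round(4))
P=[]
for c in range(240,365):
    for r in range(170,200):
        a,b=im[r,c,0],im[r+1,c,0]
        if a>110>=b: P.append(ray(C,(c,r+(a-110)/(a-b)),.02)); break
P=np.array(P);p=np.polyfit(P[:,0],P[:,1],1);print('front',len(P),p.round(4),np.median(P,0).round(4))
for n,(u,v),r in (('s',(255,26),9),('s',(256,73),9),('s',(257,117),9),('s',(345,28),9),('s',(343,76),9),('s',(341,119),9)):
    m=g[v-r:v+r+1,u-r:u+r+1]>170; yy,xx=np.nonzero(m); print(ray(C,(u-r+xx.mean(),v-r+yy.mean()),.041).round(4),m.sum())
hsv=cv2.cvtColor(im.astype(np.uint8),cv2.COLOR_BGR2HSV)
m=np.zeros_like(g,bool); s=hsv[135:165,360:390]; k=(s[...,1]>100)&(s[...,2]>190); yy,xx=np.nonzero(k);print('pivot px',360+xx.mean(),135+yy.mean(),k.sum(),ray(C,(360+xx.mean(),135+yy.mean()),.036).round(4))
print('hole',ray(C,(215+109/3,425/3),.02).round(4),'knob base',ray(C,(427,208),.05).round(4),'barhole',ray(C,(448,231),.034).round(4))
E
python3 hold.py
```

```text
LO 110 110 slope 0.0231 x@y=.05 0.5097 rms 5e-05
LI 110 110 slope 0.032 x@y=.05 0.5349 rms 0.00023
RI 110 110 slope 0.0244 x@y=.05 0.5746 rms 0.00011
RO 110 93 slope 0.0238 x@y=.05 0.5992 rms 0.00078
Lend 22 [0.5221 0.0251 0.0385]
Rend 20 [0.586  0.0236 0.0385]
front 125 [-0.0244 -0.013 ] [ 0.5554 -0.0264  0.02  ]
[0.52   0.1094 0.041 ] 90
[0.5192 0.0745 0.041 ] 80
[0.5184 0.0397 0.041 ] 70
[0.5918 0.1076 0.041 ] 89
[0.591  0.0727 0.041 ] 78
[0.5901 0.0379 0.041 ] 72
pivot px 373.39772727272725 147.76704545454547 176 [0.6203 0.0125 0.036 ]
hole [0.5082 0.0155 0.02  ] knob base [ 0.669  -0.0394  0.05  ] barhole [ 0.6977 -0.0683  0.034 ]
```

Guide spacings come out at 89.5 and 39.7 mm, where 90 and 40 are expected. The pivot and hole agree with the mouth at (0.554, 0.024), slide direction (0.024, 1). Next, the plate.

```bash
python3 -m jog '[[47,-345,0,0],[47,-345,0,0],[47,-345,0,0],[47,-345,0,0],[47,-345,0,0],[47,-345,0,0],[47,-345,0,0],[47,-345,0,0],[47,-345,0,0],[47,-345,0,0],[47,-345,0,0]]'
python3 - <<'E'
from h import *
im,C=snap('wrist','w3.png'); np.savez('w3.npz',K=C[0],R=C[1],t=C[2])
print(bot.get_obs()['joint_positions'].round(1))
h=cv2.cvtColor(im,cv2.COLOR_RGB2HSV); m=((h[...,1]<60)&(h[...,2]>150)).astype(np.uint8); m[235:]=0
cs,_=cv2.findContours(m,cv2.RETR_EXTERNAL,cv2.CHAIN_APPROX_NONE)
for c in cs:
    if cv2.contourArea(c)<800: continue
    P=np.array([ray(C,p[0],.012)[:2] for p in c],np.float32)*1000
    r=cv2.minAreaRect(P); print(cv2.contourArea(c),cv2.boundingRect(c),r)
E
```

```text
time_s: 3.17
tcp_pos: [0.6177, -0.3703, 0.1802]
eef_rot: [[-0.006, 1.0, -0.002], [1.0, 0.006, 0.002], [0.002, -0.002, -1.0]]
ft_force: [0.2, 0.6, 0.3]
gripper_width: 0.0871
[  2.3  33.4  38.2  78.4 -20.7  75.4  41.6]
6003.5 (284, 70, 65, 112) ((618.3274536132812, -314.79034423828125), (54.632328033447266, 100.58670043945312), 5.104018688201904)
3385.0 (540, 47, 100, 90) ((877.656494140625, -266.8731689453125), (67.57425689697266, 100.65348815917969), 61.789581298828125)
6634.0 (67, 18, 101, 112) ((434.64007568359375, -269.231689453125), (73.05235290527344, 73.64649963378906), 64.93109893798828)
```

View pics/w3.png

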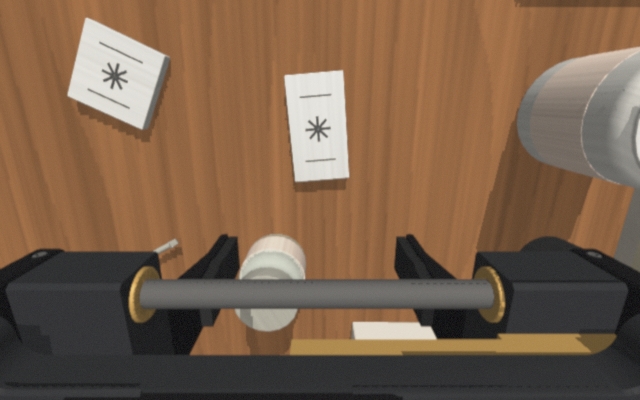

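The plate is at (0.618, -0.315), 54.6 × 100.6 mm, with its length at 95.1°, which matches the given sizes. I'll grasp 25 mm behind its centre.

```bash
python3 -m jog '[[3,30,-40,4.8],[3,30,-80,4.8],[3,30,-115,4.8],[3,30,-135,4.8],[3,30,-150,4.8],[3,30,-158,4.8],[3,30,-158,4.8],[3,30,-158,4.8]]'
python3 -m jog '[[0,0,0,0],[0,0,0,0],[0,0,0,0],[0,0,0,0],[0,0,0,0],[0,0,0,0],[0,0,0,0],[0,0,0,0]]' 40
```

```text
time_s: 3.88
tcp_pos: [0.622, -0.3389, 0.0237]
eef_rot: [[-0.092, 0.996, -0.001], [0.996, 0.092, 0.002], [0.002, -0.0, -1.0]]
ft_force: [-1.0, -0.6, -0.3]
gripper_width: 0.0867
time_s: 4.55
tcp_pos: [0.622, -0.339, 0.0239]
eef_rot: [[-0.092, 0.996, -0.001], [0.996, 0.092, 0.002], [0.002, -0.0, -1.0]]
ft_force: [-1.3, -0.8, 2.8]
gripper_width: 0.0536
```

```bash
python3 -m jog '[[0,0,15,0],[0,0,35,0],[0,0,55,0],[-5,20,60,-1],[-14,55,60,-3],[-23,95,60,-6.6],[-33,135,60,-6.6],[-43,175,60,-6.6],[-53,215,60,-6.6],[-62,248,60,-6.6],[-67,268,60,-6.6],[-69,278,50,-6.6],[-70,281,40,-6.6],[-70,281,32,-6.6],[-70,281,28,-6.6],[-70,281,28,-6.6],[-70,281,28,-6.6]]'
python3 - <<'E'
from h import *
im,C=snap('wrist','w4.png'); np.savez('w4.npz',K=C[0],R=C[1],t=C[2])
s=bot.get_obs();print(s['tcp_pos'],s['eef_rot'].round(4))
E
```

```text
time_s: 5.97
tcp_pos: [0.5518, -0.06, 0.0515]
eef_rot: [[0.025, 1.0, -0.001], [1.0, -0.025, 0.001], [0.001, -0.001, -1.0]]
ft_force: [-0.7, -0.2, -1.4]
gripper_width: 0.0537
[ 0.55207206 -0.05970615  0.05187171] [[ 2.500e-02  9.997e-01 -6.000e-04]
 [ 9.997e-01 -2.500e-02  1.000e-03]
 [ 1.000e-03 -6.000e-04 -1.000e+00]]
```

View pics/w4.png

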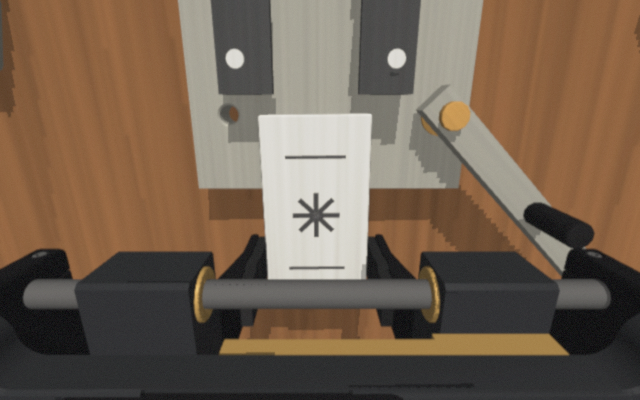

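The plate is just before the mouth, front corners at about (261,115) and (370,115), with guides on both sides. Its top is at nearly the guides' height, so comparing the two directly should be accurate.

```bash
cat > rel.py <<'E'
import sys
from h import *
def run(png,npz,ptop,rows_g,rows_p,gl,pl,thp=225):
    im=cv2.imread('pics/'+png).astype(int); d=np.load(npz); C=(d['K'],d['R'],d['t'],None); g=im.mean(2); mn=im.min(2)
    def edge(rows,lo,hi,A,thr,up,z):
        P=[]
        for r in rows:
            for x in range(lo,hi):
                a,b=A[r,x],A[r,x+1]
                if (a<thr<=b) if up else (a>thr>=b): P.append(ray(C,(x+(thr-a)/(b-a),r),z)[:2]); break
        P=np.array(P); p=np.polyfit(P[:,1],P[:,0],1); e=P[:,0]-np.polyval(p,P[:,1]); k=abs(e)<.0007
        p=np.polyfit(P[k,1],P[k,0],1); print(len(P),k.sum(),'slope',p[0].round(4),'x@.02',np.polyval(p,.02).round(5)); return p
    G=[edge(rows_g,*gl[0],g,118,0,.0385),edge(rows_g,*gl[1],g,118,1,.0385)]
    P=[edge(rows_p,*pl[0],mn,thp,1,ptop),edge(rows_p,*pl[1],mn,thp,0,ptop)]
    for n,L in(('guide',G),('plate',P)):
        print(n,'centre x@.02',np.mean([np.polyval(p,.02) for p in L]).round(5),'width',(np.polyval(L[1],.02)-np.polyval(L[0],.02)).round(4),'slope',np.mean([p[0] for p in L]).round(4))
    return C,g,mn
if __name__=='__main__':
    C,g,mn=run('w4.png','w4.npz',.040,range(5,90),range(125,230),((200,235),(400,435)),((240,280),(355,385)),215)
    print([mn[180,c] for c in range(258,270)],[mn[180,c] for c in range(360,375)])
    for c in (280,318,350): print(c,[int(x) for x in mn[108:120,c]])
    for c in (240,255,375,390): print(c,[int(x) for x in g[88:100,c]])
E
python3 rel.py
```

```text
85 85 slope 0.023 x@.02 0.50848
85 85 slope 0.0245 x@.02 0.59854
12 10 slope -0.0344 x@.02 0.52896
4 4 slope 0.0455 x@.02 0.57928
guide centre x@.02 0.55351 width 0.0901 slope 0.0237
plate centre x@.02 0.55412 width 0.0503 slope 0.0056
[np.int64(147), np.int64(145), np.int64(144), np.int64(149), np.int64(187), np.int64(208), np.int64(212), np.int64(209), np.int64(209), np.int64(211), np.int64(212), np.int64(210)] [np.int64(205), np.int64(206), np.int64(210), np.int64(212), np.int64(212), np.int64(213), np.int64(215), np.int64(211), np.int64(196), np.int64(171), np.int64(155), np.int64(148), np.int64(150), np.int64(148), np.int64(148)]
280 [148, 147, 150, 149, 148, 154, 181, 215, 218, 214, 214, 213]
318 [148, 150, 149, 150, 153, 163, 191, 216, 218, 215, 214, 213]
350 [137, 133, 122, 118, 126, 166, 208, 219, 216, 213, 215, 214]
240 [77, 77, 74, 77, 77, 75, 82, 104, 115, 117, 117, 117]
255 [79, 78, 77, 77, 77, 75, 80, 102, 112, 116, 114, 112]
375 [76, 77, 77, 78, 77, 75, 80, 103, 115, 116, 117, 114]
390 [75, 74, 77, 76, 76, 78, 77, 103, 115, 119, 118, 121]
```

```bash
sed -i 's/,215)$/,180)/' rel.py; python3 rel.py
python3 - <<'E'
from h import *
d=np.load('w4.npz'); C=(d['K'],d['R'],d['t'],None)
print('plate front',ray(C,(318,113.9),.04),'mouth',ray(C,(247,94.8),.0385),ray(C,(382,94.8),.0385))
E
```

```text
85 85 slope 0.023 x@.02 0.50848
85 85 slope 0.0245 x@.02 0.59854
105 105 slope 0.0117 x@.02 0.52649
105 105 slope 0.0149 x@.02 0.57945
guide centre x@.02 0.55351 width 0.0901 slope 0.0237
plate centre x@.02 0.55297 width 0.053 slope 0.0133
[np.int64(147), np.int64(145), np.int64(144), np.int64(149), np.int64(187), np.int64(208), np.int64(212), np.int64(209), np.int64(209), np.int64(211), np.int64(212), np.int64(210)] [np.int64(205), np.int64(206), np.int64(210), np.int64(212), np.int64(212), np.int64(213), np.int64(215), np.int64(211), np.int64(196), np.int64(171), np.int64(155), np.int64(148), np.int64(150), np.int64(148), np.int64(148)]
280 [148, 147, 150, 149, 148, 154, 181, 215, 218, 214, 214, 213]
318 [148, 150, 149, 150, 153, 163, 191, 216, 218, 215, 214, 213]
350 [137, 133, 122, 118, 126, 166, 208, 219, 216, 213, 215, 214]
240 [77, 77, 74, 77, 77, 75, 82, 104, 115, 117, 117, 117]
255 [79, 78, 77, 77, 77, 75, 80, 102, 112, 116, 114, 112]
375 [76, 77, 77, 78, 77, 75, 80, 103, 115, 116, 117, 114]
390 [75, 74, 77, 76, 76, 78, 77, 103, 115, 119, 118, 121]
plate front [0.55454328 0.01456022 0.04      ] mouth [0.52183103 0.02389207 0.0385    ] [0.58442976 0.02233478 0.0385    ]
```

```bash
python3 -m jog '[[0,0,-3,-0.6],[0,0,-6,-0.6],[0,0,-6.5,-0.6],[0,0,-7,-0.6],[0,0,-7,-0.6],[0,0,-7,-0.6]]'
python3 -m jog '[[0,0,-0.5,0],[0,0,-1,0],[0,0,-1,0],[0,0,-1,0]]'
```

```text
time_s: 6.52
tcp_pos: [0.5521, -0.0596, 0.045]
eef_rot: [[0.035, 0.999, -0.0], [0.999, -0.035, 0.001], [0.001, -0.001, -1.0]]
ft_force: [-0.3, 0.1, -1.2]
gripper_width: 0.0537
time_s: 6.85
tcp_pos: [0.5522, -0.0595, 0.044]
eef_rot: [[0.035, 0.999, -0.0], [0.999, -0.035, 0.001], [0.001, -0.0, -1.0]]
ft_force: [0.0, 0.1, -2.2]
gripper_width: 0.0535
```

```bash
python3 -m jog '[[0,0,-0.5,0],[0,0,-1,0],[0,0,-1,0],[0,0,-1,0]]'
python3 - <<'E'
from h import *
im,C=snap('wrist','w5.png'); np.savez('w5.npz',K=C[0],R=C[1],t=C[2])
s=bot.get_obs();print(s['tcp_pos'],s['ft_force'],s['eef_rot'].round(4)[:,0])
from rel import run
run('w5.png','w5.npz',.032,range(5,90),range(130,230),((200,235),(400,435)),((240,280),(355,385)),180)
E
```

```text
time_s: 7.18
tcp_pos: [0.5523, -0.0597, 0.0433]
eef_rot: [[0.035, 0.999, -0.0], [0.999, -0.035, 0.001], [0.001, -0.0, -1.0]]
ft_force: [-2.6, -0.9, 4.9]
gripper_width: 0.0537
[ 0.5522671  -0.0596635   0.04323742] [-2.03221777 -0.81376384  3.4727177 ] [0.0353 0.9994 0.0012]
85 85 slope 0.0232 x@.02 0.50845
85 85 slope 0.0244 x@.02 0.59854
100 100 slope 0.017 x@.02 0.52747
100 100 slope 0.0289 x@.02 0.58093
guide centre x@.02 0.5535 width 0.0901 slope 0.0238
plate centre x@.02 0.5542 width 0.0535 slope 0.023
```

View pics/w5.png

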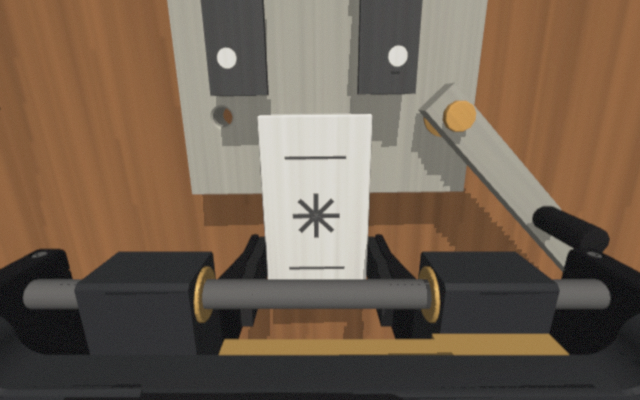

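Contact is light, at about 5 N. The plate is parallel to the guides, sits about 0.6 mm too far to +x, and has its front tipped up slightly. I'll correct sideways and ease it in.

```bash
python3 -m jog '[[-0.6,0,0.3,0],[-0.6,0,0.3,0],[-0.5,2,0.3,0],[-0.5,4,0.3,0],[-0.4,6,0.3,0],[-0.4,8,0.3,0],[-0.4,9.5,0.3,0],[-0.3,11,0.3,0],[-0.3,12.5,0.3,0],[-0.3,12.5,0.3,0],[-0.3,12.5,0.3,0]]'
python3 - <<'E'
from h import *
im,C=snap('wrist','w6.png'); np.savez('w6.npz',K=C[0],R=C[1],t=C[2])
s=bot.get_obs();print(s['tcp_pos'],s['ft_force'],s['eef_rot'].round(4)[:,0])
cv2.imwrite('pics/w6c.png',cv2.resize(im[60:200,180:460,::-1],None,fx=2.8,fy=2.8,interpolation=cv2.INTER_CUBIC))
E
```

```text
time_s: 8.15
tcp_pos: [0.5521, -0.0469, 0.0436]
eef_rot: [[0.035, 0.999, 0.0], [0.999, -0.035, 0.002], [0.002, 0.0, -1.0]]
ft_force: [0.1, -0.3, 3.3]
gripper_width: 0.0537
[ 0.55209716 -0.04684497  0.04360058] [ 0.76610721 -1.13541909  3.7652988 ] [0.0352 0.9994 0.0016]
```

View pics/w6c.png

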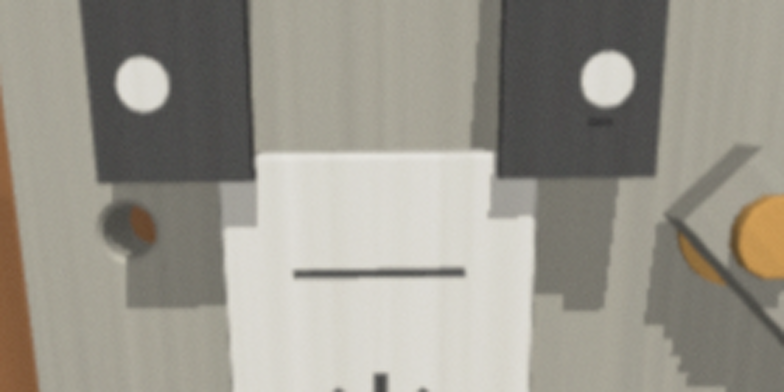

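The front is about 4 mm under both lips with almost no side force. I'll advance 20 mm more, then release it so it levels.

```bash
python3 -m jog '[[0,2,0,0],[0.1,4,0,0],[0.2,7,0,0],[0.3,10,0,0],[0.3,13,0,0],[0.4,16,0,0],[0.5,19,0,0],[0.5,21,0,0],[0.5,21,0,0],[0.5,21,0,0]]'
```

```text
time_s: 9.03
tcp_pos: [0.5528, -0.0252, 0.0438]
eef_rot: [[0.035, 0.999, 0.0], [0.999, -0.035, 0.002], [0.002, 0.0, -1.0]]
ft_force: [0.5, -1.3, 5.4]
gripper_width: 0.0533
```

```bash
python3 -m jog '[[0,0,0,0],[0,0,0,0],[0,0,0,0],[0,0,0,0]]' 64
python3 -m jog '[[0,0,-1.5,-0.6],[0,0,-1.5,-0.6],[0,0,-1.5,-0.6]]'
python3 -m jog '[[0,0,0,0],[0,0,0,0],[0,0,0,0],[0,0,0,0],[0,0,0,0]]' 45
python3 -m jog '[[0,3,0,0],[0.1,6,0,0],[0.2,9,0,0],[0.3,12,0,0],[0.4,15,0,0],[0.5,18,0,0],[0.5,21,0,0],[0.6,24,0,0],[0.6,27,0,0],[0.7,30,0,0],[0.7,32,0,0],[0.7,32,0,0],[0.7,32,0,0]]'
```

```text
time_s: 9.37
tcp_pos: [0.5524, -0.0248, 0.0435]
eef_rot: [[0.034, 0.999, -0.0], [0.999, -0.034, 0.002], [0.002, -0.0, -1.0]]
ft_force: [-1.0, 0.2, -0.2]
gripper_width: 0.0635
time_s: 9.62
tcp_pos: [0.5522, -0.0246, 0.0417]
eef_rot: [[0.045, 0.999, -0.001], [0.999, -0.045, 0.002], [0.002, -0.001, -1.0]]
ft_force: [-0.2, 0.1, -0.5]
gripper_width: 0.0639
time_s: 10.03
tcp_pos: [0.5523, -0.0247, 0.0417]
eef_rot: [[0.045, 0.999, -0.001], [0.999, -0.045, 0.002], [0.002, -0.001, -1.0]]
ft_force: [0.9, -0.3, -0.6]
gripper_width: 0.0536
time_s: 11.12
tcp_pos: [0.553, 0.0078, 0.0417]
eef_rot: [[0.044, 0.999, -0.001], [0.999, -0.044, 0.002], [0.002, -0.001, -1.0]]
ft_force: [-0.6, 0.1, 0.5]
gripper_width: 0.054
```

```bash
python3 -m jog '[[0,0,0,0],[0,0,0,0],[0,0,0,0],[0,0,15,0],[0,0,35,1.2],[0,-25,35,1.2],[-1,-52,35,1.2],[-1,-52,35,1.2],[-1,-52,35,1.2]]' 64
python3 -m jog '[[0,0,0,0],[0,0,0,0],[0,0,0,0],[0,0,0,0],[0,0,0,0],[0,0,0,0],[0,0,-15,0],[0,0,-28,0],[0,0,-34,0],[0,0,-34,0],[0,0,-34,0]]' 0
python3 - <<'E'
from h import *
im,C=snap('wrist','w7.png')
E
```

```text
time_s: 11.87
tcp_pos: [0.5518, -0.0462, 0.0769]
eef_rot: [[0.027, 1.0, -0.001], [1.0, -0.027, 0.002], [0.002, -0.001, -1.0]]
ft_force: [-0.2, 0.2, -0.0]
gripper_width: 0.0638
time_s: 12.78
tcp_pos: [0.5515, -0.0463, 0.0425]
eef_rot: [[0.027, 1.0, -0.002], [1.0, -0.027, 0.002], [0.002, -0.002, -1.0]]
ft_force: [-0.3, 0.3, 0.8]
gripper_width: 0.0029
```

View pics/w7.png

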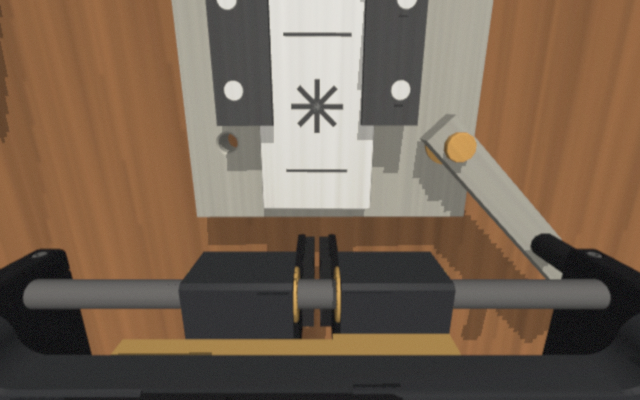

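The plate is in the slot with its rear edge near row 208, and the closed fingers are behind it. Now I'll push.

```bash
python3 -m jog '[[0,6,0,0],[0,12,0,0],[0.2,16,0,0],[0.3,19,0,0],[0.4,22,0,0],[0.5,25,0,0],[0.6,28,0,0],[0.7,31,0,0],[0.7,34,0,0],[0.8,37,0,0],[0.9,40,0,0],[1,43,0,0],[1,46,0,0],[1.1,49,0,0],[1.2,52,0,0],[1.3,54,0,0],[1.3,56,0,0],[1.3,56,0,0]]'
```

```text
time_s: 14.33
tcp_pos: [0.5531, 0.0103, 0.0429]
eef_rot: [[0.027, 1.0, -0.001], [1.0, -0.027, 0.002], [0.002, -0.001, -1.0]]
ft_force: [0.8, -0.2, -0.8]
gripper_width: 0.0006
```

```bash
python3 -m jog '[[0,1,0,0],[0,2,0,0],[0,2.8,0,0],[0,2.8,0,0]]'
python3 - <<'E'
from h import *
im,C=snap('wrist','w8.png');np.savez('w8.npz',K=C[0],R=C[1],t=C[2])
E
```

```text
time_s: 14.67
tcp_pos: [0.5531, 0.0126, 0.0429]
eef_rot: [[0.027, 1.0, -0.001], [1.0, -0.027, 0.002], [0.002, -0.001, -1.0]]
ft_force: [-0.0, -3.4, 0.1]
gripper_width: 0.0003
```

View pics/w8.png

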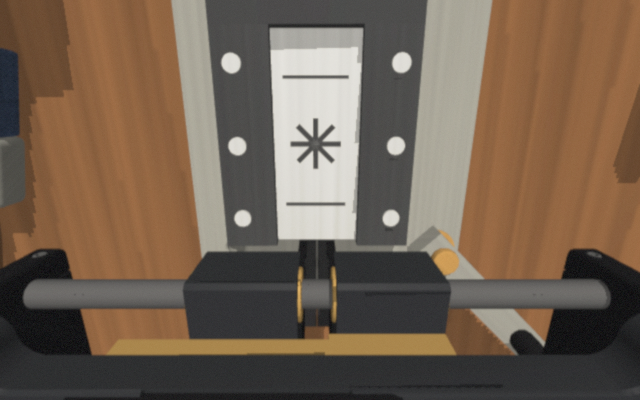

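```bash
python3 -m jog '[[0,0.7,0,0],[0,1.4,0,0],[0,1.4,0,0]]'; python3 -m jog '[[0,0.7,0,0],[0,1.4,0,0],[0,1.4,0,0]]'
```

```text
time_s: 14.97
tcp_pos: [0.5532, 0.0127, 0.043]
eef_rot: [[0.028, 1.0, -0.001], [1.0, -0.028, 0.0], [0.0, -0.001, -1.0]]
ft_force: [0.9, -7.0, 0.7]
gripper_width: 0.0003
time_s: 15.22
tcp_pos: [0.5532, 0.0128, 0.043]
eef_rot: [[0.029, 1.0, -0.0], [1.0, -0.029, -0.001], [-0.001, -0.0, -1.0]]
ft_force: [0.9, -7.1, 0.5]
gripper_width: 0.0008
```

```bash
python3 -m jog '[[0,-5,0,0],[0,-15,10,0],[10,-45,30,0],[30,-80,60,0],[40,-100,80,0],[40,-100,80,0],[40,-100,80,0]]'
python3 - <<'E'
from h import *
im,C=snap('wrist','w9.png');np.savez('w9.npz',K=C[0],R=C[1],t=C[2])
E
```

```text
time_s: 15.8
tcp_pos: [0.5944, -0.0896, 0.1251]
eef_rot: [[0.032, 0.999, 0.003], [0.999, -0.032, -0.001], [-0.001, 0.003, -1.0]]
ft_force: [-0.9, 1.1, -0.8]
gripper_width: 0.0003
```

View pics/w9.png

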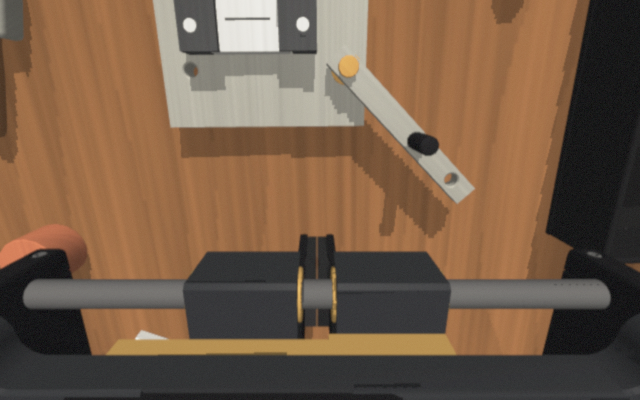

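Run:
```python
from h import *
im=cv2.imread('pics/w9.png').astype(int); d=np.load('w9.npz'); C=(d['K'],d['R'],d['t'],None); g=im.mean(2); mn=im.min(2)
# knob: dark blob, top ellipse farthest from nadir. top at z=.066, bottom z=.034
m=(im.max(2)<60).astype(np.uint8); m[:110]=0;m[180:]=0;m[:,:390]=0;m[:,460:]=0
c=max(cv2.findContours(m,0,1)[0],key=cv2.contourArea); r=cv2.minAreaRect(c); print(cv2.contourArea(c),r,cv2.boundingRect(c))
print([int(x) for x in mn[44:58,245]],[int(x) for x in g[44:58,205]],[int(x) for x in g[44:58,300]])
for n,uv,z in (('rear',(245,51.5),.032),('gl',(205,51.5),.0385),('gr',(300,51.5),.0385),('piv',(348.5,65.5),.036),('bhole',(451,179),.034),('hhole',(191,69.5),.02),('tipc',(465,194),.034)): print(n,ray(C,uv,z).round(4))
box=cv2.boxPoints(r);print(box)
cv2.imwrite('pics/w9c.png',cv2.resize(im[30:210,320:500].astype(np.uint8),None,fx=3.3,fy=3.3,interpolation=cv2.INTER_CUBIC))
```

```text
441.5 ((422.4654846191406, 143.08621215820312), (29.896947860717773, 18.383838653564453), 21.801410675048828) (408, 133, 30, 22)
[226, 226, 225, 226, 225, 224, 218, 176, 126, 107, 114, 118, 122, 120] [87, 85, 88, 83, 85, 84, 82, 62, 44, 50, 79, 115, 130, 132] [87, 87, 85, 88, 85, 81, 66, 46, 44, 73, 115, 131, 131, 134]
rear [0.5504 0.0239 0.032 ]
gl [0.5255 0.0238 0.0385]
gr [0.5877 0.0219 0.0385]
piv [0.6198 0.0126 0.036 ]
bhole [ 0.6967 -0.0688  0.034 ]
hhole [0.5081 0.015  0.02  ]
tipc [ 0.7085 -0.0809  0.034 ]
[[405.1724  146.06897]
 [411.99997 129.     ]
 [439.75858 140.10345]
 [432.931   157.17242]]
```

View pics/w9c.png

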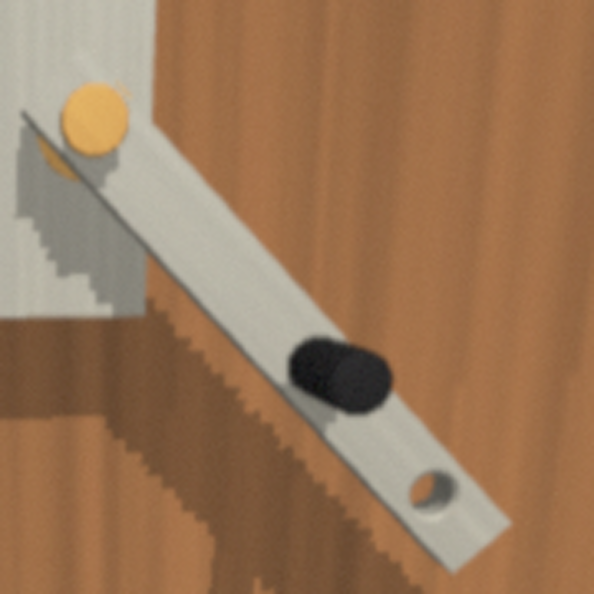

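The plate's rear edge reads y = 0.0239 against a mouth at about 0.023, so it is home within 1 mm, and the push stalled at 7 N. The bar is at about 135°, with the knob top at (429,146) in the picture. I'll work out the knob's arc.

```bash
python3 -m jog '[[30,20,0,0],[60,45,-10,0],[74,51,-25,0],[74,51,-45,0],[74,51,-62,0],[74,51,-62,0],[74,51,-62,0]]' 40
python3 -m jog '[[0,0,0,0],[0,0,0,0],[0,0,0,0],[0,0,0,0],[0,0,0,0],[0,0,0,0]]' 5
python3 - <<'E'
import numpy as np
P=np.array([619.8,12.5]);a0=-46.6
p=lambda a:P+70*np.array([np.cos(np.radians(a)),np.sin(np.radians(a))])
print([list((p(a)-p(a0)).round(1)) for a in np.linspace(a0,-181.4,19)])
E
```

```text
time_s: 16.43
tcp_pos: [0.6657, -0.0353, 0.0602]
eef_rot: [[0.029, 1.0, -0.003], [1.0, -0.029, -0.0], [-0.0, -0.003, -1.0]]
ft_force: [-0.1, 0.7, 0.1]
gripper_width: 0.0364
time_s: 16.93
tcp_pos: [0.6663, -0.0356, 0.0608]
eef_rot: [[0.029, 1.0, -0.002], [1.0, -0.029, -0.0], [-0.0, -0.002, -1.0]]
ft_force: [1.4, -0.3, 1.8]
gripper_width: 0.0122
[[np.float64(0.0), np.float64(0.0)], [np.float64(-7.0), np.float64(-5.8)], [np.float64(-14.8), np.float64(-10.7)], [np.float64(-23.1), np.float64(-14.5)], [np.float64(-31.8), np.float64(-17.2)], [np.float64(-40.8), np.float64(-18.8)], [np.float64(-50.0), np.float64(-19.1)], [np.float64(-59.1), np.float64(-18.3)], [np.float64(-68.0), np.float64(-16.3)], [np.float64(-76.6), np.float64(-13.1)], [np.float64(-84.7), np.float64(-8.8)], [np.float64(-92.1), np.float64(-3.6)], [np.float64(-98.8), np.float64(2.6)], [np.float64(-104.7), np.float64(9.7)], [np.float64(-109.6), np.float64(17.4)], [np.float64(-113.4), np.float64(25.7)], [np.float64(-116.1), np.float64(34.4)], [np.float64(-117.7), np.float64(43.4)], [np.float64(-118.1), np.float64(52.6)]]
```

Gripped: 12.2 mm opening on the 13 mm knob. Swinging the bar along the arc.

```bash
python3 -m jog '[[0,0,3,0],[-7,-5.8,3,0],[-14.8,-10.7,3,0],[-23.1,-14.5,3,0],[-31.8,-17.2,3,0],[-40.8,-18.8,3,0],[-50,-19.1,3,0],[-59.1,-18.3,3,0],[-68,-16.3,3,0],[-76.6,-13.1,3,0],[-84.7,-8.8,3,0],[-92.1,-3.6,3,0],[-98.8,2.6,3,0],[-104.7,9.7,3,0],[-109.6,17.4,3,0],[-113.4,25.7,3,0],[-115.5,34,3,0],[-116.5,42,3,0],[-116.5,48,3,0],[-116.5,48,3,0]]'
python3 - <<'E'
from h import *
im,C=snap('wrist','w10.png');np.savez('w10.npz',K=C[0],R=C[1],t=C[2])
snap('top','t10.png')
E
```

```text
time_s: 18.6
tcp_pos: [0.5494, 0.0137, 0.0638]
eef_rot: [[0.027, 1.0, -0.002], [1.0, -0.027, -0.0], [-0.0, -0.002, -1.0]]
ft_force: [4.0, -1.5, -19.4]
gripper_width: 0.0121
```

View pics/w10.png

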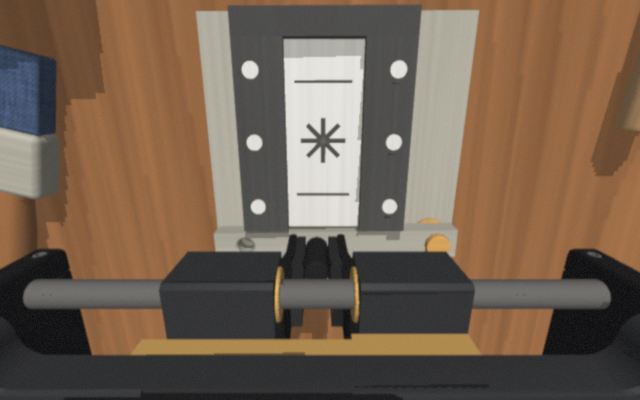

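The bar is now nearly across the mouth, its hole at (247,244) and the pivot at (438,243). I'll measure the angle.

Run:
```python
from h import *
im=cv2.imread('pics/w10.png'); d=np.load('w10.npz'); C=(d['K'],d['R'],d['t'],None)
cv2.imwrite('pics/w10c.png',cv2.resize(im[200:270,200:470],None,fx=2.9,fy=2.9,interpolation=cv2.INTER_CUBIC))
h=ray(C,(247,244),.034); p=ray(C,(438,243),.036); print(h,p,np.hypot(*(h-p)[:2]))
print('hole expected px', proj(C,(.508,.0152,.034)))
```

```text
[0.50856509 0.01444152 0.034     ] [0.62021407 0.01300199 0.036     ] 0.11165825685206963
hole expected px [245.92567876 242.84483651]
```

View pics/w10c.png

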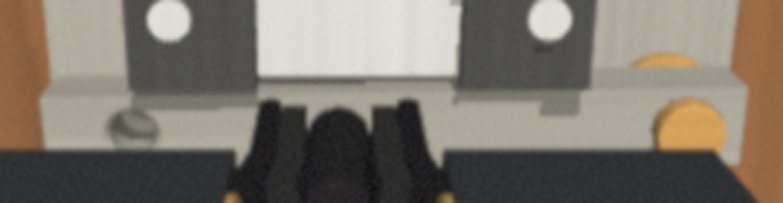

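```bash
python3 -m jog '[[0,0.4,-1.5,0],[0,0.8,-1.5,0],[0,0.8,-1.5,0],[0,0.8,-1.5,0]]'
python3 -m jog '[[0,0,0,0],[0,0,0,0],[0,0,0,0],[0,0,0,0],[0,0,20,0],[0,0,50,0],[0,-35,70,0],[0,-70,75,0],[0,-70,75,0],[0,-70,75,0]]' 40
python3 - <<'E'
from h import *
im,C=snap('wrist','w11.png');np.savez('w11.npz',K=C[0],R=C[1],t=C[2])
cv2.imwrite('pics/w11c.png',cv2.resize(im[0:200,180:460,::-1],None,fx=2.8,fy=2.8,interpolation=cv2.INTER_CUBIC))
E
```

```text
time_s: 19.03
tcp_pos: [0.5494, 0.0131, 0.0634]
eef_rot: [[0.029, 1.0, -0.002], [1.0, -0.029, 0.001], [0.001, -0.002, -1.0]]
ft_force: [-5.3, -2.0, 4.2]
gripper_width: 0.0121
time_s: 19.87
tcp_pos: [0.5498, -0.0592, 0.1393]
eef_rot: [[0.033, 0.999, 0.0], [0.999, -0.033, 0.001], [0.001, 0.0, -1.0]]
ft_force: [-0.1, 0.9, 0.2]
gripper_width: 0.0399
```

View pics/w11c.png

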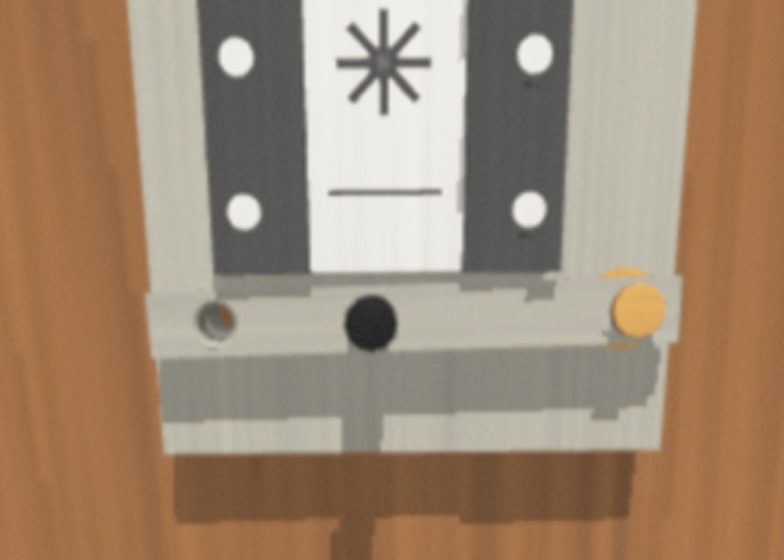

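The bar lies across the mouth. Its hole, at about (257,114), shows the lower hole beneath it, and the shadowed lower part suggests a small tilt. I'll measure that.

Run:
```python
from h import *
im=cv2.imread('pics/w11.png').astype(int); d=np.load('w11.npz'); C=(d['K'],d['R'],d['t'],None); g=im.mean(2)
cv2.imwrite('pics/w11d.png',cv2.resize(im[85:145,225:315].astype(np.uint8),None,fx=8,fy=8,interpolation=cv2.INTER_CUBIC))
P=[]
for c in range(240,415):
    for r in range(118,135):
        a,b=g[r,c],g[r+1,c]
        if a>150>=b: P.append(ray(C,(c,r+(a-150)/(a-b)),.034)[:2]);break
P=np.array(P);p=np.polyfit(P[:,0],P[:,1],1);e=P[:,1]-np.polyval(p,P[:,0]);k=abs(e)<.0006;p=np.polyfit(P[k,0],P[k,1],1);print(len(P),k.sum(),'bar edge slope',p, 'edge y at hole',np.polyval(p,.508),'pivot',np.polyval(p,.62))
print('hole',ray(C,(256.8,114.3),.034),'piv',ray(C,(407.9,110.7),.036),'exp px',proj(C,(.508,.0152,.034)),'holder hole px',proj(C,(.508,.0152,.02)))
```

```text
153 139 bar edge slope [-0.00156162  0.00422152] edge y at hole 0.003428213316195469 pivot 0.003253311662110461
hole [0.50771203 0.0129683  0.034     ] piv [0.62024309 0.01195958 0.036     ] exp px [256.92565807 111.20319187] holder hole px [260.04100281 110.65030998]
```

View pics/w11d.png

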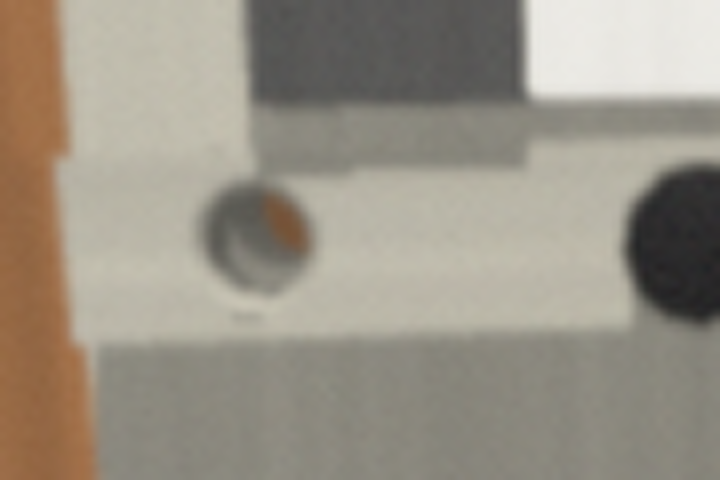

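The bar is about 0.02 rad short, which puts its hole roughly 2 mm off. I'll nudge the knob from behind with closed fingers.

```bash
python3 -m jog '[[0,0,-25,0],[0,10,-50,0],[0,25,-70,0],[0,32,-79,0],[0,36,-79,0],[0,40,-79,0],[0,40,-79,0]]' 0
python3 -m jog '[[0,4,0,0],[0,8,0,0],[0,12,0,0],[0,14,0,0],[0,15,0,0],[0,16,0,0],[0,16,0,0],[0,16,0,0],[0,16,0,0]]'
```

```text
time_s: 20.5
tcp_pos: [0.5504, -0.0163, 0.0606]
eef_rot: [[0.029, 1.0, 0.0], [1.0, -0.029, 0.001], [0.001, 0.0, -1.0]]
ft_force: [0.4, -1.4, -0.3]
gripper_width: 0.0035
time_s: 21.25
tcp_pos: [0.5503, -0.0011, 0.0606]
eef_rot: [[0.03, 1.0, 0.0], [1.0, -0.03, 0.001], [0.001, 0.0, -1.0]]
ft_force: [-0.3, -4.5, 2.1]
gripper_width: 0.0003
```

```bash
python3 -m jog '[[0,-5,0,0],[0,-15,20,0],[0,-40,50,0],[0,-58,79,0],[0,-58,79,0],[0,-58,79,0]]' 0
cat > bar.py <<'E'
from h import *
import sys
n=sys.argv[1]
im,C=snap('wrist',n+'.png'); im=im[:,:,::-1].astype(int); np.savez(n+'.npz',K=C[0],R=C[1],t=C[2]); g=im.mean(2)
u0,v0=proj(C,(.508,.0152,.034)); u1,v1=proj(C,(.62,.0125,.034)); e0=proj(C,(.55,.0045,.034))[1]
print('exp hole px',u0,v0,'piv',u1,v1,'edge row',e0)
P=[]
for c in range(int(u0)-12,int(u1)+8):
    for r in range(int(e0)-9,int(e0)+10):
        a,b=g[r,c],g[r+1,c]
        if a>150>=b: P.append(ray(C,(c,r+(a-150)/(a-b)),.034)[:2]);break
P=np.array(P);p=np.polyfit(P[:,0],P[:,1],1);e=P[:,1]-np.polyval(p,P[:,0]);k=abs(e)<.0006;p=np.polyfit(P[k,0],P[k,1],1);print(len(P),k.sum(),'bar edge slope',p.round(4))
u,v=int(u0),int(v0)
cv2.imwrite('pics/'+n+'d.png',cv2.resize(im[max(v-40,0):v+35,u-35:u+190].astype(np.uint8),None,fx=3.5,fy=3.5,interpolation=cv2.INTER_CUBIC)); print('crop origin',u-35,max(v-40,0))
E
python3 bar.py w12
```

```text
time_s: 21.75
tcp_pos: [0.5514, -0.06, 0.1412]
eef_rot: [[0.032, 0.999, 0.004], [0.999, -0.032, 0.002], [0.002, 0.004, -1.0]]
ft_force: [-0.9, 1.2, -0.2]
gripper_width: 0.0005
exp hole px 254.74861349781693 110.29000301112352 piv 403.5382059162426 109.13528056405967 edge row 123.04570358071425
150 92 bar edge slope [-0.0399  0.0282]
crop origin 219 70
```

View pics/w12d.png

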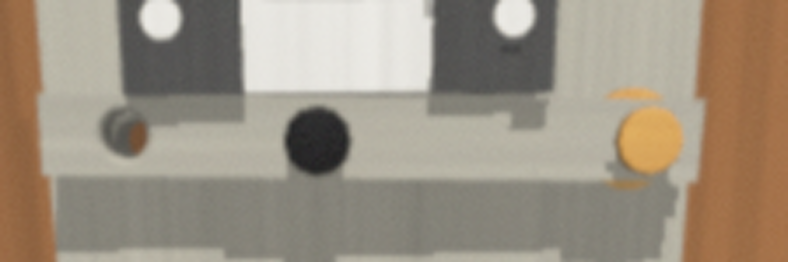

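The bar is now slightly past square, at about -0.016 rad. I'll bring the knob back about 1 mm from the other side.

```bash
python3 -m jog '[[-1,35,0,0],[-1,70,0,0],[-1,98,0,0],[-1,101,-30,0],[-1,101,-60,0],[-1,101,-79,0],[-1,101,-79,0],[-1,101,-79,0]]' 0
python3 -m jog '[[0,-3,0,0],[0,-6,0,0],[0,-8,0,0],[0,-9,0,0],[0,-9,0,0],[0,-9,0,0]]'
```

```text
time_s: 22.47
tcp_pos: [0.5481, 0.0428, 0.0593]
eef_rot: [[0.029, 1.0, -0.003], [1.0, -0.029, 0.001], [0.001, -0.003, -1.0]]
ft_force: [0.1, 0.2, 1.0]
gripper_width: -0.0
time_s: 22.97
tcp_pos: [0.5484, 0.0338, 0.0597]
eef_rot: [[0.03, 1.0, -0.002], [1.0, -0.03, 0.002], [0.001, -0.002, -1.0]]
ft_force: [0.2, -0.5, -0.2]
gripper_width: 0.0006
```

```bash
python3 -m jog '[[0,-1.5,0,0],[0,-2.5,0,0],[0,-3.4,0,0],[0,-3.4,0,0],[0,-3.4,0,0]]'
python3 -m jog '[[0,4,0,0],[0,4,30,0],[0,0,70,0],[0,-40,82,0],[0,-80,82,0],[2,-91,82,0],[2,-91,82,0],[2,-91,82,0]]'
python3 bar.py w13
```

```text
time_s: 23.38
tcp_pos: [0.5484, 0.0303, 0.0598]
eef_rot: [[0.03, 1.0, -0.002], [1.0, -0.03, 0.002], [0.001, -0.002, -1.0]]
ft_force: [0.4, 0.5, 0.3]
gripper_width: 0.0006
time_s: 24.05
tcp_pos: [0.5504, -0.0611, 0.1418]
eef_rot: [[0.031, 1.0, -0.002], [1.0, -0.031, 0.002], [0.002, -0.002, -1.0]]
ft_force: [-0.3, -0.5, -0.5]
gripper_width: 0.0004
exp hole px 256.9815520478601 108.52129600707363 piv 405.7388846478388 107.45371450234224 edge row 121.32035202635812
150 95 bar edge slope [-0.025   0.0191]
crop origin 221 68
```

View pics/w13d.png

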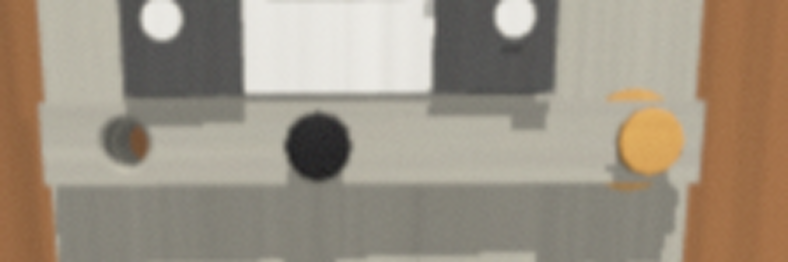

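The bar slope now reads -0.025 (square is -0.024), and the hole sits on its expected spot to within half a pixel. Now to look at the pin.

```bash
python3 -m jog '[[-5,40,20,0],[-10,80,20,0],[-14,120,20,0],[-18,160,20,0],[-22,200,20,0],[-26,240,20,0],[-30,275,20,0],[-30,297,20,0],[-30,297,20,0],[-30,297,20,0]]' 40
python3 - <<'E'
from h import *
im,C=snap('wrist','w14.png');np.savez('w14.npz',K=C[0],R=C[1],t=C[2])
print(proj(C,(.522,.316,.056)))
E
```

```text
time_s: 24.93
tcp_pos: [0.519, 0.24, 0.161]
eef_rot: [[0.024, 1.0, -0.003], [1.0, -0.024, 0.001], [0.001, -0.003, -1.0]]
ft_force: [0.0, 0.0, -0.2]
gripper_width: 0.0395
[318.09761281 107.09060671]
```

View pics/w14.png

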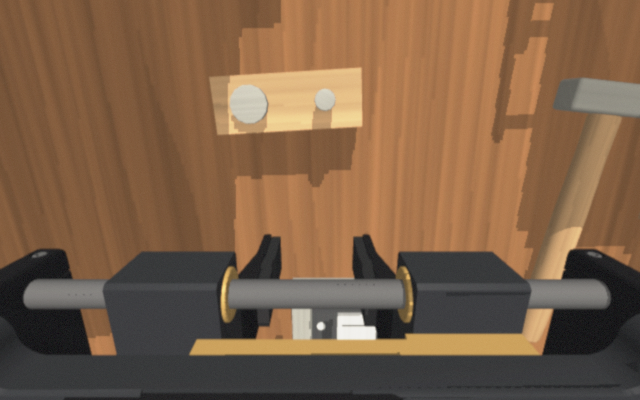

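The pin's head is at (325,99) and the thumbscrew at (248,104). I'll segment both.

Run:
```python
from h import *
im=cv2.imread('pics/w14.png'); d=np.load('w14.npz'); C=(d['K'],d['R'],d['t'],None)
h=cv2.cvtColor(im,cv2.COLOR_BGR2HSV); m=((h[...,1]<60)&(h[...,2]>120)).astype(np.uint8); m[150:]=0;m[:,:200]=0;m[:,380:]=0
for c in cv2.findContours(m,0,1)[0]:
    if cv2.contourArea(c)>60:
        (u,v),r=cv2.minEnclosingCircle(c); print(u,v,r,cv2.boundingRect(c))
        for z in (.056,.042): print(z,ray(C,(u,v),z).round(4),'r',np.linalg.norm(ray(C,(u+r,v),z)-ray(C,(u,v),z)).round(4))
```

```text
324.5 99.4047622680664 10.7009916305542 (315, 89, 20, 22)
0.056 [0.5269 0.3214 0.056 ] r 0.0079
0.042 [0.5272 0.3214 0.042 ] r 0.0084
248.5 103.5 19.81171226501465 (230, 85, 38, 39)
0.056 [0.4704 0.3198 0.056 ] r 0.0147
0.042 [0.4676 0.3198 0.042 ] r 0.0155
```

```bash
python3 -m jog '[[4,40,0,0],[8,81,-10,0],[8,81,-40,0],[8,81,-66,0],[8,81,-66,0],[8,81,-66,0],[8,81,-66,0]]' 40
```

```text
time_s: 25.57
tcp_pos: [0.5286, 0.3182, 0.0967]
eef_rot: [[0.029, 1.0, -0.002], [1.0, -0.029, 0.002], [0.001, -0.002, -1.0]]
ft_force: [-0.1, 0.2, 1.1]
gripper_width: 0.0399
```

```bash
python3 -m jog '[[-1.5,3.5,-15,0],[-1.5,3.5,-28,0],[-1.5,3.5,-38,0],[-1.5,3.5,-40,0],[-1.5,3.5,-40,0],[-1.5,3.5,-40,0],[-1.5,3.5,-40,0]]' 40
```

```text
time_s: 26.15
tcp_pos: [0.5275, 0.3218, 0.0573]
eef_rot: [[0.029, 1.0, -0.001], [1.0, -0.029, 0.002], [0.002, -0.001, -1.0]]
ft_force: [-0.3, -0.4, 0.3]
gripper_width: 0.0398
```

```bash
python3 -m jog '[[0,0,0,0],[0,0,0,0],[0,0,0,0],[0,0,0,0],[0,0,0,0],[0,0,0,0],[0,0,0,0]]' 8
python3 -m jog '[[0,0,5,0],[0,0,15,0],[0,0,30,0],[0,0,48,0],[0,0,62,0],[0,0,62,0],[0,0,62,0]]'
```

```text
time_s: 26.73
tcp_pos: [0.5275, 0.3218, 0.0574]
eef_rot: [[0.029, 1.0, -0.001], [1.0, -0.029, 0.002], [0.002, -0.001, -1.0]]
ft_force: [0.2, 0.4, 1.2]
gripper_width: 0.0147
time_s: 27.32
tcp_pos: [0.5281, 0.3222, 0.1207]
eef_rot: [[0.029, 1.0, 0.001], [1.0, -0.029, 0.004], [0.004, 0.001, -1.0]]
ft_force: [-0.5, -0.1, 0.0]
gripper_width: 0.0151
```

```bash
python3 -m jog '[[-2,-35,10,0],[-5,-75,10,0],[-8,-115,10,0],[-10,-155,10,0],[-13,-195,10,0],[-16,-235,10,0],[-18,-270,10,0],[-20,-295,10,0],[-20,-307,0,0],[-20,-307,-10,0],[-20,-307,-15,0],[-20,-307,-15,0],[-20,-307,-15,0]]'
python3 - <<'E'
from h import *
im,C=snap('wrist','w15.png'); im2,C2=snap('scene','s15.png')
print(bot.get_obs()['tcp_pos'])
u,v=proj(C2,(.508,.0152,.045)).astype(int); cv2.imwrite('pics/s15c.png',cv2.resize(im2[v-50:v+40,u-60:u+60,::-1],None,fx=6,fy=6,interpolation=cv2.INTER_CUBIC))
E
```

```text
time_s: 28.4
tcp_pos: [0.5077, 0.0165, 0.1051]
eef_rot: [[0.027, 1.0, -0.001], [1.0, -0.027, 0.003], [0.003, -0.001, -1.0]]
ft_force: [0.9, 0.6, 0.2]
gripper_width: 0.0153
[0.50830212 0.01630806 0.10576842]
```

View pics/w15.png

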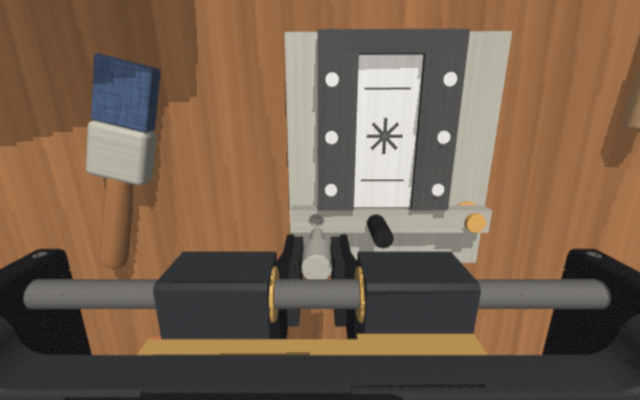

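View pics/s15c.png

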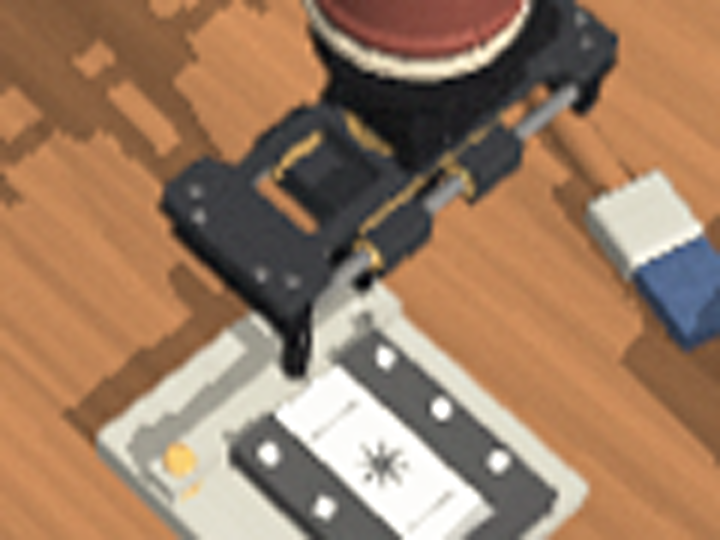

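The wrist view shows the pin held upright, its tip near (317,228) and the bar hole at (316,219). I'll zoom in and compare.

Run:
```python
from h import *
C=cal('wrist'); im=cv2.imread('pics/w15.png'); cv2.imwrite('pics/w15c.png',cv2.resize(im[200:290,270:370],None,fx=7,fy=6.6,interpolation=cv2.INTER_CUBIC))
print('hole exp',proj(C,(.508,.0152,.034)),'tip if vert at .508,.0159',proj(C,(.5083,.0159,.0527)),'headtop',proj(C,(.5083,.0159,.1047)))
```

```text
hole exp [315.67777529 220.26636405] tip if vert at .508,.0159 [316.09798668 229.27924551] headtop [316.20639236 268.48257056]
```

View pics/w15c.png

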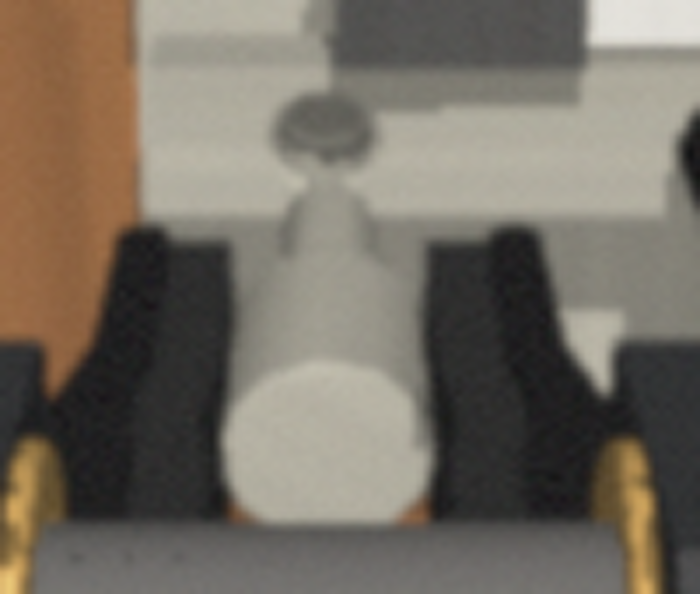

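```bash
python3 -m jog '[[0,-0.5,-5,0],[0,-0.5,-10,0],[0,-0.5,-15,0],[0,-0.5,-19,0],[0,-0.5,-22,0],[0,-0.5,-24,0],[0,-0.5,-26,0],[0,-0.5,-26,0],[0,-0.5,-26,0]]'
```

```text
time_s: 29.25
tcp_pos: [0.5083, 0.0158, 0.0798]
eef_rot: [[0.027, 1.0, 0.001], [1.0, -0.027, 0.003], [0.003, 0.001, -1.0]]
ft_force: [-0.1, 0.6, 0.0]
gripper_width: 0.0151
```

```bash
python3 -m jog '[[0,0,-2,0],[0,0,-4,0],[0,0,-6,0],[0,0,-8,0],[0,0,-10,0],[0,0,-12,0],[0,0,-12,0],[0,0,-12,0]]'
```

```text
time_s: 29.92
tcp_pos: [0.5082, 0.0157, 0.0676]
eef_rot: [[0.027, 1.0, 0.0], [1.0, -0.027, 0.003], [0.003, 0.0, -1.0]]
ft_force: [-0.4, 1.1, -0.9]
gripper_width: 0.0147
```

```bash
python3 -m jog '[[0,0,-2,0],[0,0,-4,0],[0,0,-6,0],[0,0,-8,0],[0,0,-9,0],[0,0,-9.6,0],[0,0,-9.6,0],[0,0,-9.6,0]]'
```

```text
time_s: 30.58
tcp_pos: [0.5083, 0.0157, 0.0581]
eef_rot: [[0.027, 1.0, 0.0], [1.0, -0.027, 0.003], [0.003, 0.0, -1.0]]
ft_force: [-0.5, 0.8, -0.2]
gripper_width: 0.0148
```

```bash
python3 -m jog '[[0,0,-0.6,0],[0,0,-1.2,0],[0,0,-1.8,0],[0,0,-1.8,0],[0,0,-1.8,0]]'
```

```text
time_s: 31.0
tcp_pos: [0.5084, 0.0156, 0.0571]
eef_rot: [[0.028, 1.0, 0.0], [1.0, -0.028, 0.004], [0.004, 0.0, -1.0]]
ft_force: [-6.0, -1.0, 13.7]
gripper_width: 0.015
```

The pin is seated: 14 N of contact at TCP z = 0.0571, which is the height where the head rests on the bar. I'll release, retreat and check.

```bash
python3 -m jog '[[0,0,0,0],[0,0,0,0],[0,0,0,0],[0,0,0,0],[0,0,0,0],[0,0,10,0],[0,0,30,0],[0,0,50,0],[0,-35,75,0],[0,-75,85,0],[20,-75,85,0],[20,-75,85,0],[20,-75,85,0]]' 28
python3 bar.py w16
python3 - <<'E'
from h import *
d=np.load('w16.npz'); C=(d['K'],d['R'],d['t'],None)
print('exp head top',proj(C,(.508,.0152,.056)),'if 5mm high',proj(C,(.508,.0152,.061)))
im=cv2.imread('pics/w16.png').astype(np.uint8); u,v=map(int,proj(C,(.508,.0152,.056)));
im2,C2=snap('scene','s16.png');u,v=proj(C2,(.54,.03,.045)).astype(int); cv2.imwrite('pics/s16c.png',cv2.resize(im2[v-50:v+50,u-70:u+70,::-1],None,fx=5,fy=5,interpolation=cv2.INTER_CUBIC))
E
```

```text
time_s: 32.08
tcp_pos: [0.5293, -0.0599, 0.1429]
eef_rot: [[0.029, 1.0, 0.002], [1.0, -0.029, 0.003], [0.004, 0.002, -1.0]]
ft_force: [1.2, 0.5, -0.5]
gripper_width: 0.0282
exp hole px 284.81469909603163 109.42638180850427 piv 432.5557803824261 108.76836568441998 edge row 122.28805732320754
149 82 bar edge slope [-0.028   0.0206]
crop origin 249 69
exp head top [281.92816133 110.15235509] if 5mm high [281.19419847 110.33694905]
```

View pics/w16.png

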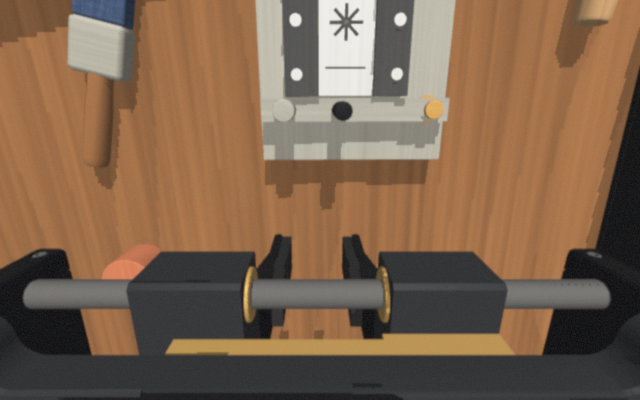

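View pics/s16c.png

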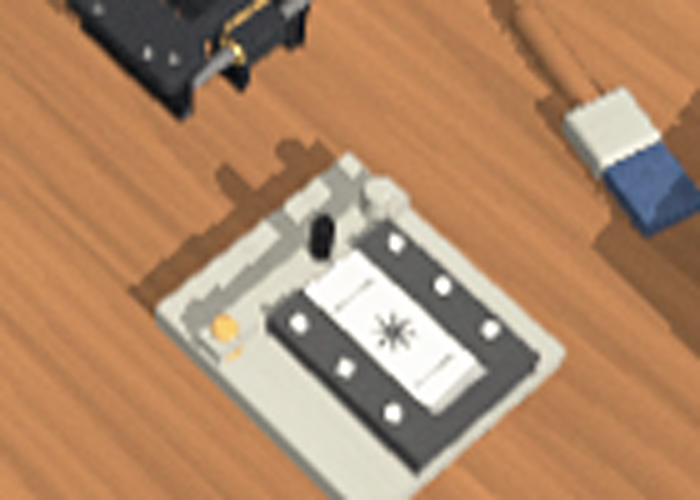

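Run:
```python
from h import *
d=np.load('w16.npz'); C=(d['K'],d['R'],d['t'],None); g=cv2.imread('pics/w16.png').min(2).astype(int)
r=[ (v+(g[v,c]-170)/(g[v,c]-g[v+1,c]),c) for c in range(325,368,6) for v in range(88,104) if g[v,c]>170>=g[v+1,c]]
print('plate rear',np.mean([ray(C,(c,v),.032) for v,c in r],0).round(4))
print(bot.close_job())
```

```text
plate rear [0.5546 0.024  0.032 ]
the job is handed in; nothing more can be done
None
```

The job is done and handed in at about 32 s of the 72 s limit; `close_job` gave no verdict. The oblong plate is home in the slot, the bar is across the mouth, and the pin is through both holes.

**Plate:** I slid it in by its sides, then pushed it from behind until it stalled at about 7 N. Its rear edge last measured y = 0.0240, and the mouth measured about 0.023–0.024, so it is home to within about 1 mm.

**Bar:** I swung it by the knob; it ended up about 0.02 rad short of square. A nudge then took it about 0.016 rad past, so I brought it back from the other side. Its edge slope read −0.025 before the pin went in and −0.028 after; square is −0.024, so it is within about 0.004 rad. The second reading used only 82 of 149 edge points.

**Pin:** It went in with almost no resistance and seated with about 14 N of contact at the height where the head rests on the bar. After release, the head was within about 1–2 pixels (roughly 1 mm) of its expected spot, and it looked upright.

**Other objects and limits:**
- **Bystanders:** I never touched the square plate, thumbscrew, hammer or glue jar, but I did not measure them again at the end.
- **Forces:** wrist force never read above about 20 N after any move.
- **Gripper:** it was clear of everything when I handed in.

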